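# Third hand: press a bracket on the sprung mounting plate

## Robot

A 6-joint arm with a two-finger parallel gripper is mounted at the origin on a cart in front of the work surface, level with it; the furniture and walls round the work are solid. World frame = base frame: x ahead of the robot, y to its left, z up, the work surface at z = 0. Lengths are in m, angles in rad, forces in N, time in s.
With the tool pointing down it reaches from about 0.3 to 0.875 m from the base axis. Payload 4.2 kg.
Tool frame: the origin (TCP) lies at the very end of the fingers, on their centre line; the grasp point (between the pads) lies 19 mm behind it; z points along the fingers, y is the line along which they close (so a half turn about z gives the same grasp; the last joint's range is limited). The gripper opens to 85 mm and grips with 20 to 120 N. Pads are 22 mm wide; open, the fingers measure 114 mm over their backs; the gripper's body (76 mm by 85 mm) begins 54 mm behind the grasp point. The pads swing forward as they close: fully open they stand 13 mm farther back than shut.
Start: joints at [-0.02, 0.32, 1.565, -0, 1.257, -0.02], TCP at [0.575, 0, 0.231] pointing down, gripper open.
Joint ranges: [-3.11, 3.11], [-0.84, 2.01], [0.21, 2.61], [-1.34, 4.49], [0.05, 2.63], [-2.56, 2.56]. Speed limits (rad/s): [2.57, 2.57, 3.14, 3.14, 3.14, 3.14].

## Interface

Orientations are given as a rotation vector (axis times angle).
In Python, from rig import status, optics, workorder gives the robot as it stands. The module is installed in compiled form; this text tells all that it offers.
- The arm moves only by the tool drive_tool, never from a script. Its argument "targets" is a list of rows, each a list of 2 entries, a list of its own where there are three numbers: the shift along the tool's x, y, z in m, then the turn, a rotation vector about the tool's x, y, z in degrees. A call has exactly 5 rows; each row is the pose to reach, as a shift and turn from the pose commanded when the call began, along the tool's axes at that moment; what a row does not reach only later rows make up. A row lasts 1/10 s, in which the tool goes at most 50 mm and 8.59 degrees, less where a joint would pass 70% of its speed; a pose out of reach is approached as far as the arm can. A call with a gripper value outside its range is refused whole. "fingers" is the closure in counts, from 0 (fully open) to 255 (shut), set as the call begins (left out, the last holds). The fingers move at their own pace and stop on an object; "newtons" is the grip in N (left out, the last holds). Time passes only in rows, so rows that repeat a pose let the fingers close, or fill a call up. It gives the time, the measured TCP pose, the force, the opening and the grip force at its end, in the units of the state.
- status.state(): the state, without advancing time (a new reading comes with each control period).
- optics.grab_frame(name): name is "side" or "top"; returns (picture, depth): 400x640x3 uint8, red, green, blue; 400x640 float32, m along the optical axis (not along the pixel's ray), 0 where there is no reading.
- optics.camera_model(name): a dict with "fx", "fy", "cx", "cy" (pixels), "distortion" ([k1, k2, p1, p2, k3] as OpenCV has them; the pictures are not rectified), "R" (3x3) and "t" (3): a world point X has camera coordinates R X + t. Camera axes: x right, y down, z forward; pixel columns grow to the right and rows downward; lengths in m; the calibration is good to about 2 mm. A picture is of the moment at which its call begins. camera_model takes no time and is no camera call.
- workorder.sign_off(): hands the job in; it is judged then, once.
The state is a dict: "time": time; "joint_positions": joint angles; "dq": joint speeds; "effort": joint torques, N m; "tool_pos": TCP position; "ee_rot": TCP orientation; "ft_force": force on the tool from outside, world axes, zero at the start; "wrist_torque": the same for the moment, N m; "gripper_width": finger opening in m; "finger_force": force on a finger pad.
Only numpy, scipy, OpenCV 4.12 (cv2) and the standard library are available. Lean on these libraries where they do the work, as an engineer would, in place of code of your own. Each camera call takes 0.05 s, during which the arm holds its last target. There are 200 camera calls.

## Task

Be a third hand: lift the longer of the two aluminium brackets by its upright web and press its flat face squarely against the spring-loaded plate of the mounting fixture, in the air, with the plate's two screw holes showing inside the bracket's two windows. Push steadily so that the pointer on top of the fixture stays between its two white lines for at least three seconds, without ever driving the plate to the end of its travel, and finish still gripping and pressing like that, so that a colleague can put in the screws. Leave the shorter bracket and everything else where it stands.

Things in the scene. Friction and masses are not known exactly. Their poses are not given: they have to be found in the camera images.
- bracket_long: longer bracket, aluminium, 160 g. Origin on its underside, 42 mm behind its flat face; x out of the face, y along it, z up (mm). Face plate: y -45 to 45, 52 high, x 36 to 42, two 16 x 16 windows at y -30 and 30, z 30. Upright web to grip: 12 thick in y, x -30 to 36, up to z 52. Foot plate: x -34 to 36, y -22 to 22, 6 thick. Starts upright, left or right, face turned up to 0.7 rad from +x
- bracket_long_face (a point): point on the longer bracket's flat face midway between its windows: (42, 0, 30) mm in the bracket's axes
- bracket_short: the shorter bracket, not to be used: same build, but face plate only 50 mm wide and without windows; origin and axes alike
- fixture: mounting fixture, fixed: grey wall on a dark base, sprung steel plate in front. Origin on the worktop under the resting plate's front face; x = push direction, within 0.35 rad of +x; z up (mm). Plate 100 wide, z 57 to 113, 7 mm black screw holes at y -30 and 30, z 85. Base x 8 to 118, y -60 to 60, 12 high; wall x 36 to 68, 108 high; pointer top 113, the highest. Free in front of the plate
- plate_face (a point): point on the front face of the sprung plate midway between its screw holes, 85 mm above the worktop; it moves with the plate, its axes are parallel to the fixture's
- stop_plate (a joint): how far the sprung plate is pushed in, m: 0 at rest, 0.020 at the end of travel; spring 1 N per mm. The dark pointer on top moves with it: its tip passes the first white line at 0.006 and the second at 0.014; mid-band is 0.010, 10 N
- label_tape: label tape roll, flat on the worktop, 62 mm across, 18 mm high; bystander, origin at the centre of its underside
- dropper_bottle_0: small white dropper bottle, 31 mm across, 94 mm tall; bystander, left of the fixture; origin at the centre of its underside
- dropper_bottle_1: small white dropper bottle, 31 mm across, 94 mm tall; bystander, right of the fixture; origin at the centre of its underside
- beaker_50: small glass beaker, 50 mm across, 61 mm high; bystander at the left; origin at the centre of its underside
- calculator: pocket calculator, 118 x 72 x 13 mm; bystander at the right; origin at the centre of its underside
Mind the look-alikes: they are no part of the job. What is shaped like the bracket_long but brown is not meant.

How it is judged:
By the outcome, as a careful person would: the job done as asked, in the order asked, and still so for the second after the job is handed in, while the arm keeps its last pose, push and grip.
It also fails if it takes over 46 s, if anything falls off the work surface, if the arm or the gripper's body presses on something with over 40 N, if the wrist force passes 120 N, or if a joint passes its speed limit or range.

## Working session

There is one attempt and no reset: what is moved stays moved. The work goes in short steps, Python scripts to look and compute and a tool call to move; the robot and the scene stay as the last step left them, time stands still between calls to the robot, and variables do not carry over. Pictures are saved under pics/ and viewed, at most 10 in all, crops included, and the job is handed in when it is done.

Besides the shell and the picture viewer there is one more tool, called after "Emit:" by a JSON object that holds its "op" and its "data", one argument or row to a line. drive_tool: Moves the arm, as the interface text tells. Its arguments: {"type":"object","properties":{"targets":{"type":"array","items":{"type":"array"}},"fingers":{"type":"number"},"newtons":{"type":"number"}},"required":["targets"]}

```bash
mkdir -p pics; cat > h.py <<'E'
import numpy as np, cv2
from rig import status, optics
def cam(n):
    c=optics.camera_model(n); K=np.array([[c['fx'],0,c['cx']],[0,c['fy'],c['cy']],[0,0,1.]])
    return K,np.array(c['distortion'],float),np.array(c['R']),np.array(c['t'])
def onplane(n,px,z):
    K,d,R,t=cam(n); u=cv2.undistortPoints(np.array(px,float).reshape(-1,1,2),K,d).reshape(-1,2)
    r=np.c_[u,np.ones(len(u))]@R; o=-R.T@t
    return o+r*((z-o[2])/r[:,2])[:,None]
def cloud(n,dep):
    K,d,R,t=cam(n); v,u=np.mgrid[:400,:640]
    q=cv2.undistortPoints(np.stack([u,v],-1).reshape(-1,1,2).astype(float),K,d).reshape(-1,2)
    z=dep.reshape(-1,1); P=(np.c_[q,np.ones(len(q))]*z-t)@R
    P[z[:,0]==0]=np.nan
    return P.reshape(400,640,3)
def proj(n,X):
    K,d,R,t=cam(n); return cv2.projectPoints(np.array(X,float).reshape(-1,1,3),cv2.Rodrigues(R)[0],t,K,d)[0].reshape(-1,2)
E
python3 - <<'E'
from h import *
for n in('side','top'):
    p,d=optics.grab_frame(n); cv2.imwrite(f'pics/{n}0.png',p[:,:,::-1]); np.savez(f'{n}0.npz',p=p,d=d)
    K,_,R,t=cam(n); print(n,-R.T@t,R[2],K[0,0])
print(status.state())
E
```

```text
side [-0.01940047  0.92681079  0.63066332] [ 0.46571691 -0.75539083 -0.46096904] 427.4676292623436
top [0.39790673 0.04433761 1.31311357] [ 0.1056516   0.00604421 -0.99438484] 360.94578455242487
{'time': 0.1, 'joint_positions': array([-2.00095403e-02,  3.20251318e-01,  1.56554259e+00,  1.99278065e-07,
        1.25740895e+00, -2.00010353e-02]), 'dq': array([-0.00075275, -0.00133046, -0.0012906 , -0.00131991,  0.00108419,
        0.00140853]), 'effort': array([ 1.04973515e-04, -4.16406476e+01, -2.34704268e+01,  6.91456876e-05,
        4.87309400e-03, -3.56914008e-06]), 'tool_pos': array([5.74579318e-01, 3.76028073e-06, 2.30558533e-01]), 'ee_rot': array([-2.22062949e+00, -2.22061047e+00,  1.75149552e-03]), 'ft_force': array([0.18079729, 0.15878422, 0.15110395]), 'wrist_torque': array([-0.01217334, -0.01694433, -0.0190542 ]), 'finger_force': 0.0, 'gripper_width': 0.0854123373584797}
```

View pics/top0.png

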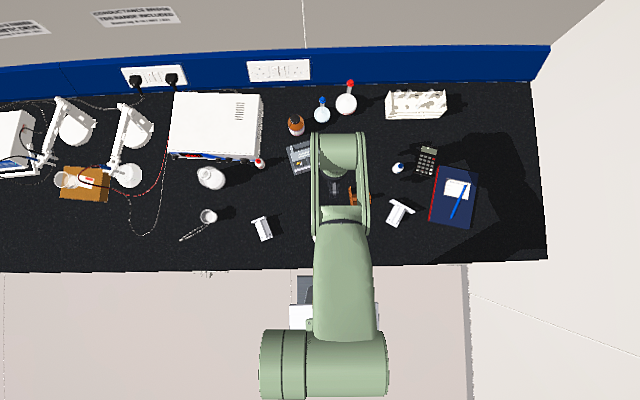

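View pics/side0.png

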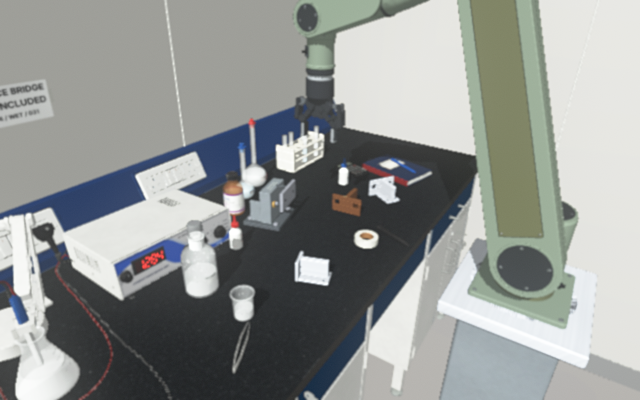

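The top view shows two white/aluminium brackets, at (262,228) and (400,212). A brown look-alike is at (358,195), partly under the arm, and the fixture is at (300,157). In the side view the brackets are at (312,270) and (383,188), the brown one at (347,203) and the fixture at (270,205). The one at side (383,188) seems to have windows and the wider face, which I'll confirm in an enlarged crop.

```bash
python3 - <<'E'
from h import *
s=np.load('side0.npz');t=np.load('top0.npz')
def crop(p,x,y,w,h): return cv2.resize(np.ascontiguousarray(p[y:y+h,x:x+w,::-1]),(400,300),interpolation=cv2.INTER_CUBIC)
a=np.vstack([np.hstack([crop(s['p'],350,165,64,48),crop(s['p'],230,165,80,60)]),
 np.hstack([crop(t['p'],376,190,48,36),crop(t['p'],276,132,64,48)])])
cv2.imwrite('pics/crop1.png',a)
for n,D in(('top',t),('side',s)):
    P=cloud(n,D['d']); 
    reg={'top':{'L':(376,190,48,44),'S':(240,205,44,44),'F':(280,136,34,44)},'side':{'L':(360,165,50,48),'S':(285,245,55,45),'F':(240,165,65,70)}}[n]
    for k,(x,y,w,h) in reg.items():
        q=P[y:y+h,x:x+w]; c=D['p'][y:y+h,x:x+w].astype(int)
        m=(q[...,2]>.01)&(q[...,2]<.13)
        if k!='F': m&=(c.min(-1)>110)
        Q=q[m]; print(n,k,m.sum(),np.nanpercentile(Q,[1,50,99],axis=0).round(3).tolist())
        if k=='L':
            for lo,hi in((.01,.03),(.046,.06)):
                A=Q[(Q[:,2]>lo)&(Q[:,2]<hi)]; print(lo,len(A)); 
                if len(A)>5: print(cv2.minAreaRect((A[:,:2]*1000).astype(np.float32)))
        if k=='F':
            A=Q[(Q[:,2]>.1)&(Q[:,2]<.125)]; print('ftop',len(A),cv2.minAreaRect((A[:,:2]*1000).astype(np.float32)) if len(A)>3 else '')
E
```

```text
top L 201 [[0.427, -0.289, 0.01], [0.472, -0.239, 0.049], [0.51, -0.216, 0.056]]
0.01 57
((458.2568054199219, -235.98504638671875), (87.59201049804688, 70.65592193603516), 58.73700714111328)
0.046 118
((468.9405822753906, -253.66168212890625), (75.96577453613281, 80.80775451660156), 88.89429473876953)
top S 145 [[0.391, 0.224, 0.01], [0.433, 0.245, 0.05], [0.464, 0.277, 0.059]]
top F 568 [[0.613, 0.069, 0.01], [0.662, 0.103, 0.081], [0.738, 0.152, 0.116]]
ftop 249 ((651.9796752929688, 94.14720153808594), (68.0687255859375, 68.2679214477539), 14.102004051208496)
side L 467 [[0.428, -0.455, 0.011], [0.479, -0.238, 0.032], [0.563, -0.214, 0.055]]
0.01 217
((487.78564453125, -336.55938720703125), (116.70602416992188, 266.7716369628906), 17.00006675720215)
0.046 120
((461.9449768066406, -235.83445739746094), (89.48759460449219, 73.6029052734375), 58.015750885009766)
side S 612 [[0.391, 0.233, 0.011], [0.426, 0.251, 0.037], [0.462, 0.282, 0.055]]
side F 2432 [[0.613, -0.221, 0.011], [0.671, 0.092, 0.054], [0.888, 0.151, 0.114]]
ftop 376 ((725.4122924804688, 77.45482635498047), (118.23999786376953, 232.86805725097656), 89.16470336914062)
```

View pics/crop1.png

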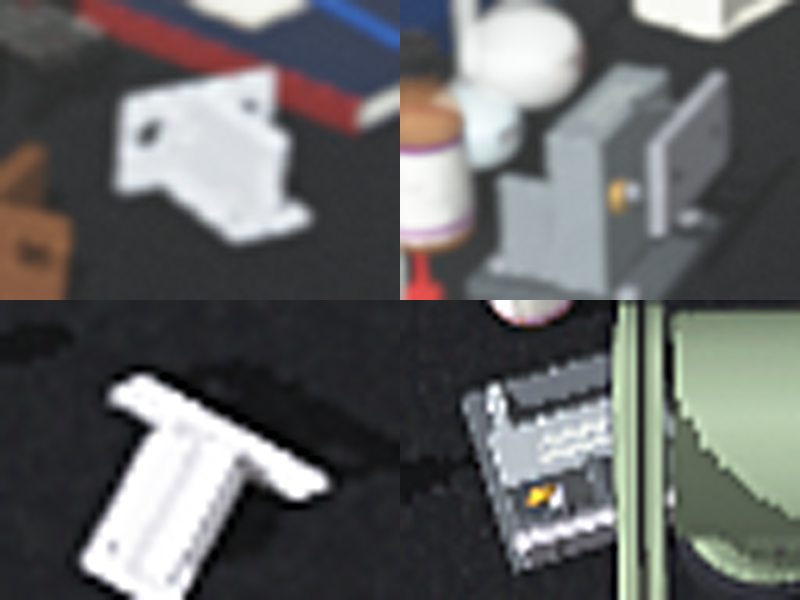

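The crop confirms it. The bracket at side (383,188) / top (400,212) has the two windows and the wide face, so it is bracket_long. The one at (312,270) / (262,228) has no windows and is the short one, and the brown one is excluded. Next I measure the bracket pose from its top contour.

```bash
python3 - <<'E'
from h import *
t=np.load('top0.npz');s=np.load('side0.npz')
def poly(D,x,y,w,h,eps,k=8,th=110):
    g=D['p'][y:y+h,x:x+w].min(-1); G=cv2.resize(g,None,fx=k,fy=k,interpolation=cv2.INTER_CUBIC)
    c=max(cv2.findContours((G>th).astype(np.uint8),cv2.RETR_EXTERNAL,cv2.CHAIN_APPROX_NONE)[0],key=cv2.contourArea)[:,0]
    f=lambda q:(q.reshape(-1,2)+.5)/k-.5+[x,y]
    return f(c),f(cv2.approxPolyDP(c,eps*k,True))
c,p=poly(t,380,192,38,42,1.2)
print(np.c_[p,onplane('top',p,.052)[:,:2]*1000].round(1))
c2,p2=poly(s,362,170,42,36,1.2); print(p2.round(1).tolist())
# front edge: longest hull edge points
W=onplane('top',c,.052)[:,:2]*1000
h=cv2.convexHull(c.astype(np.float32))[:,0]
for yaw0 in(-.5,):
    n=np.array([np.cos(yaw0),np.sin(yaw0)])
    for i in range(6):
        v=np.array([-n[1],n[0]]);d=W@n;l=W@v
        m=(l>l.min()+6)&(l<l.max()-6)&(d>d.max()-14)
        F=W[m]; 
        # take outer front pts: per lateral bin max d
        b=np.round(F@v/2); pts=np.array([F[b==k][np.argmax(F[b==k]@n)] for k in np.unique(b)])
        vx,vy,x0,y0=cv2.fitLine(pts.astype(np.float32),cv2.DIST_HUBER,0,.1,.01).ravel()
        n2=np.array([vy,-vx]); n2*=np.sign(n2@n); n=n2
    yaw=np.arctan2(n[1],n[0]); v=np.array([-n[1],n[0]]); f=np.array([x0,y0])@n
    pl=W[W@n>f-7]@v; print('yaw',yaw,'f',f,'lat',pl.min(),pl.max(),'ctr',(pl.min()+pl.max())/2)
    o=n*(f-42)+v*(pl.min()+pl.max())/2; print('origin',o, 'rear depth', f-(W@n).min())
P=cloud('top',t['d'])[192:234,380:418].reshape(-1,3); print('ztop',np.nanpercentile(P[P[:,2]>.045][:,2],[10,50,90]), 'table',np.nanmedian(cloud('top',t['d'])[225:245,300:310,2]))
n3=lambda x,y,z:np.r_[(o+n*x+v*y)/1000,z/1000]
pts=[n3(36,45,52),n3(36,-45,52),n3(36,45,0),n3(-34,22,0),n3(-34,-22,0),n3(-30,0,52)]
im=cv2.resize(s['p'][150:225,340:440,::-1],None,fx=8,fy=8,interpolation=cv2.INTER_CUBIC)
for q in proj('side',pts): cv2.circle(im,tuple(((q-[340,150]+.5)*8).astype(int).tolist()),4,(0,0,255),1)
cv2.imwrite('pics/chk.png',im)
E
```

```text
[[ 391.8  198.6  515.1 -215.9]
 [ 388.7  201.4  505.3 -204.4]
 [ 393.9  204.9  492.4 -222.2]
 [ 385.2  221.1  436.9 -188.7]
 [ 396.1  227.3  414.  -225.7]
 [ 405.4  210.1  473.1 -261.8]
 [ 410.4  213.4  460.7 -278.8]
 [ 414.9  211.4  467.2 -295.1]]
[[393.8, 175.8], [370.1, 179.6], [368.1, 194.7], [375.7, 194.9], [387.1, 203.4], [398.6, 200.7], [398.9, 198.2], [394.9, 195.1], [396.1, 187.1], [393.2, 183.7]]
yaw -0.5409391 f 555.14435 lat -13.002863531246176 82.37171790225399 ctr 34.68442718550391
origin [ 457.74084271 -234.5067916 ] rear depth 85.69079956542538
ztop [0.0486106  0.05146275 0.05494138] table 0.0006505023262243889
```

View pics/chk.png

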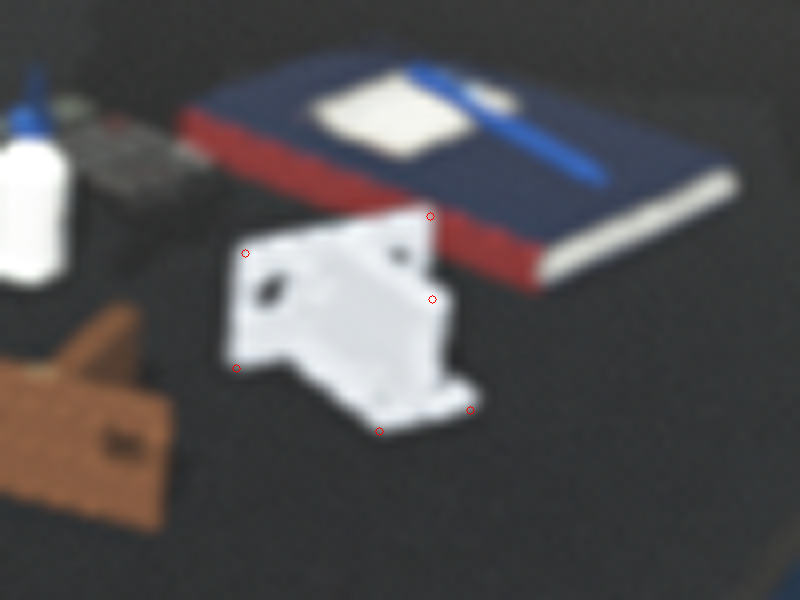

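The projected corners (red circles) lie on the bracket's edges to about 1 px: plate corners near (245,253) and (430,216), foot at (380,431). The pose holds: origin about (0.456,-0.233), yaw -0.54. Moving there now.

Emit:
{"op": "drive_tool", "data": {
  "targets": [
    [[-0.04, -0.02, 0.01], [0, 0, -8]],
    [[-0.08, -0.04, 0.02], [0, 0, -16]],
    [[-0.12, -0.06, 0.03], [0, 0, -24]],
    [[-0.16, -0.08, 0.04], [0, 0, -32]],
    [[-0.2, -0.1, 0.05], [0, 0, -40]]
  ],
  "fingers": 0,
  "newtons": 60
}}

```text
time: 0.6
tool_pos: [0.4748, -0.1995, 0.1811]
ee_rot: [-1.328, -2.847, 0.0]
ft_force: [1.1, 0.3, -0.2]
gripper_width: 0.0858
finger_force: 0.0
```

```bash
cat >> h.py <<'E'
from scipy.spatial.transform import Rotation as Ro
def togo(xyz,yaw):
    "tool shift mm / turn deg from measured pose to TCP xyz, tool down with closing axis at yaw+90deg"
    s=status.state(); R=Ro.from_rotvec(s['ee_rot']); a=yaw+np.pi/2
    y=np.array([np.cos(a),np.sin(a),0]);z=np.array([0,0,-1.]);x=np.cross(y,z)
    T=Ro.from_matrix(np.c_[x,y,z])
    print('t',s['time'],'shift mm',(R.inv().apply(np.array(xyz)-s['tool_pos'])*1000).round(1),'turn',(R.inv()*T).as_rotvec(degrees=True).round(2),
     'pos',s['tool_pos'].round(4),'F',s['ft_force'].round(1),'w',round(s['gripper_width'],4),'ff',round(s['finger_force'],1))
E
python3 - <<'E'
from h import *
togo([.460,-.236,.10],-.541)
E
```

```text
t 0.6 shift mm [-18.5 -34.8  81.1] turn [-1.000e-02 -2.000e-02 -1.903e+01] pos [ 0.4748 -0.1995  0.1811] F [ 1.1  0.3 -0.2] w 0.0858 ff 0.0
```

Emit:
{"op": "drive_tool", "data": {
  "targets": [
    [[-0.006, -0.012, 0.02], [0, 0, -7]],
    [[-0.0125, -0.023, 0.045], [0, 0, -14]],
    [[-0.0185, -0.035, 0.075], [0, 0, -19]],
    [[-0.0185, -0.035, 0.081], [0, 0, -19]],
    [[-0.0185, -0.035, 0.081], [0, 0, -19]]
  ]
}}

```text
time: 1.1
tool_pos: [0.4603, -0.2343, 0.0999]
ee_rot: [-0.852, -3.021, -0.001]
ft_force: [-1.2, -0.6, 0.8]
gripper_width: 0.0853
finger_force: 0.0
```

```bash
python3 - <<'E'
from h import *
togo([.460,-.236,.016],-.541)
p,d=optics.grab_frame('top'); np.savez('top1.npz',p=p,d=d)
im=np.vstack([cv2.resize(p[125:185,270:350,::-1],(800,600),interpolation=cv2.INTER_CUBIC)[:,:]])
cv2.imwrite('pics/fix.png',im)
s=np.load('side0.npz'); 
for n,D in(('top',dict(p=p,d=d)),('side',s)):
    P=cloud(n,D['d']).reshape(-1,3); c=D['p'].reshape(-1,3).astype(int)
    m=(P[:,0]>.55)&(P[:,0]<.78)&(P[:,1]>-.02)&(P[:,1]<.18)&(P[:,2]>.02)&(P[:,2]<.13)
    for lo,hi in((.1,.107),(.107,.12)) if n=='top' else ((.06,.11),):
        A=P[m&(P[:,2]>lo)&(P[:,2]<hi)]; print(n,lo,len(A),A.min(0),A.max(0),cv2.minAreaRect((A[:,:2]*1000).astype(np.float32)))
E
```

```text
t 1.1 shift mm [-0.9 -1.6 83.9] turn [ 0.01 -0.16 -0.52] pos [ 0.4603 -0.2343  0.0999] F [-1.2 -0.6  0.8] w 0.0853 ff 0.0
top 0.1 96 [0.61054253 0.02627422 0.10010946] [0.77635298 0.1312252  0.10699229] ((700.5573120117188, 91.08859252929688), (160.7615509033203, 99.10616302490234), 15.376201629638672)
top 0.107 293 [0.6119424  0.02275197 0.10701839] [0.77945151 0.13406052 0.11896786] ((702.8370361328125, 90.62944030761719), (165.48501586914062, 99.4181137084961), 14.896336555480957)
side 0.06 966 [0.61001248 0.01956793 0.06002096] [0.77999541 0.14379491 0.10999778] ((704.788818359375, 92.75865936279297), (170.18606567382812, 106.11836242675781), 15.68506145477295)
```

View pics/fix.png

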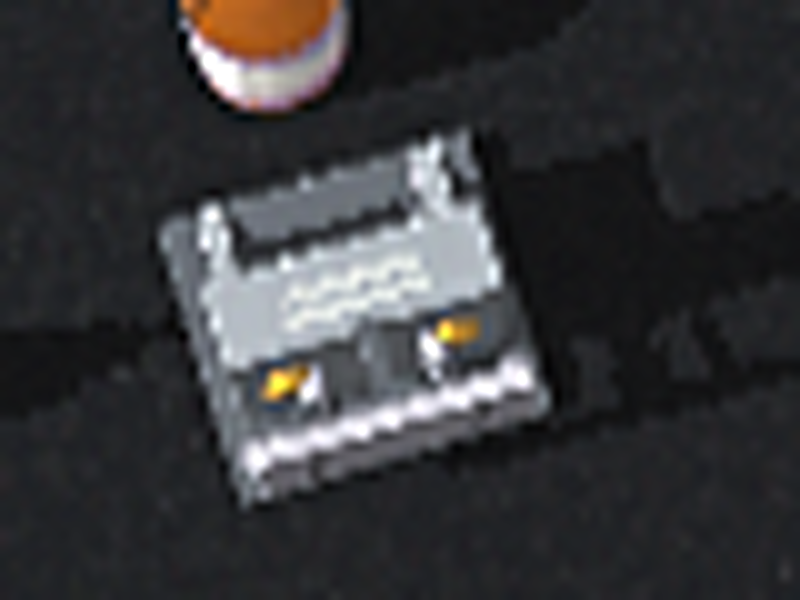

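The fixture is clear in this view. The bright top edge of the plate runs from (245,462) to (540,377), and the pointer is at about (380,365). I descend to the grasp and fit the plate line from the same picture.

Emit:
{"op": "drive_tool", "data": {
  "targets": [
    [[0, 0, 0.02], [0, 0, 0]],
    [[0, 0, 0.045], [0, 0, 0]],
    [[0, 0, 0.07], [0, 0, 0]],
    [[0, 0, 0.083], [0, 0, 0]],
    [[0, 0, 0.083], [0, 0, 0]]
  ]
}}

```text
time: 1.65
tool_pos: [0.4612, -0.234, 0.0176]
ee_rot: [-0.849, -3.024, -0.001]
ft_force: [-0.4, 0.5, 0.3]
gripper_width: 0.0853
finger_force: 0.0
```

```bash
python3 - <<'E'
from h import *
togo([.460,-.236,.016],-.541)
D=np.load('top1.npz');p=D['p'];x,y,k=270,125,10
g=cv2.resize(p[y:y+60,x:x+80].min(-1),None,fx=k,fy=k,interpolation=cv2.INTER_CUBIC)
M=np.zeros_like(g); cv2.fillPoly(M,[np.array([[225,440],[535,345],[560,385],[235,490]])],1)
for th in(120,140,160):
    v,u=np.nonzero((g>th)&(M>0))
    W=onplane('top',np.c_[(u+.5)/k-.5+x,(v+.5)/k-.5+y],.113)[:,:2]*1000
    r=cv2.minAreaRect(W.astype(np.float32)); vx,vy,x0,y0=cv2.fitLine(W.astype(np.float32),cv2.DIST_HUBER,0,.1,.01).ravel()
    if vy<0:vx,vy=-vx,-vy
    yaw=np.arctan2(-vx,vy); n=np.array([np.cos(yaw),np.sin(yaw)]);v2=np.array([-n[1],n[0]])
    print(th,r,'yaw',yaw,'n',np.percentile(W@n,[1,50,99]),'lat',np.percentile(W@v2,[.5,99.5]),(W@v2).mean())
P=cloud('top',D['d'])
Q=P[125:185,270:350].reshape(-1,3);Q=Q[(Q[:,2]>.095)&(Q[:,2]<.13)]*1000
n=np.array([np.cos(yaw),np.sin(yaw)]); d=Q[:,:2]@n; print(np.histogram(d,bins=20)); 
A=Q[d<d.min()+16]; print(len(A),cv2.minAreaRect(A[:,:2].astype(np.float32)),np.median(A[:,2]),A[:,:2].mean(0))
B=np.load('side0.npz');P=cloud('side',B['d'])[160:235,235:305].reshape(-1,3)*1000
m=(P[:,2]>60)&(P[:,2]<112)
P=P[m];d=P[:,:2]@n;print(np.histogram(d,bins=np.arange(600,720,4)))
E
```

```text
t 1.65 shift mm [-0.  -2.3  1.6] turn [ 0.01 -0.05 -0.36] pos [ 0.4612 -0.234   0.0176] F [-0.4  0.5  0.3] w 0.0853 ff 0.0
120 ((628.3338623046875, 73.89129638671875), (16.136369705200195, 105.21837615966797), 16.886234283447266) yaw 0.26994964 n [618.67963756 624.86877128 631.79476111] lat [-147.97007472  -45.15654371] -95.80241531445668
140 ((628.6036376953125, 73.69709014892578), (14.699097633361816, 103.6150894165039), 16.566020965576172) yaw 0.26688653 n [619.54247181 624.97103439 631.3109922 ] lat [-145.61705101  -44.15670376] -94.54249114014716
160 ((628.997802734375, 73.59114074707031), (14.10091495513916, 102.11742401123047), 16.436168670654297) yaw 0.26866385 n [619.84645173 624.6816963  630.15857708] lat [-146.31069077  -46.00930005] -95.99986263960473
(array([87, 14,  6,  5, 55, 72, 70, 69, 20,  0,  0,  0,  0,  0,  0,  0,  0,
        0,  0,  7]), array([618.89127301, 627.12531153, 635.35935005, 643.59338857,
       651.8274271 , 660.06146562, 668.29550414, 676.52954267,
       684.76358119, 692.99761971, 701.23165823, 709.46569676,
       717.69973528, 725.9337738 , 734.16781233, 742.40185085,
       750.63588937, 758.8699279 , 767.10396642, 775.33800494,
       783.57204346]))
101 ((630.1688842773438, 71.30683898925781), (15.123556137084961, 99.42462158203125), 15.020708084106445) 111.29665917704054 [627.13754243  69.88126098]
(array([  0,   0,   0,   0,  23, 207,  19,   7,   1,   0,  10,   7,   5,
        44, 171,  41,  43,  39,  44,  42,  44,  36,   2,  10,  21,  21,
         7,   6,   9]), array([600, 604, 608, 612, 616, 620, 624, 628, 632, 636, 640, 644, 648,
       652, 656, 660, 664, 668, 672, 676, 680, 684, 688, 692, 696, 700,
       704, 708, 712, 716]))
```

Emit:
{"op": "drive_tool", "data": {
  "targets": [
    [[0, 0, 0.002], [0, 0, 0]],
    [[0, 0, 0.002], [0, 0, 0]],
    [[0, 0, 0.002], [0, 0, 0]],
    [[0, 0, 0.002], [0, 0, 0]],
    [[0, 0, 0.002], [0, 0, 0]]
  ],
  "fingers": 255,
  "newtons": 80
}}

```text
time: 2.15
tool_pos: [0.461, -0.235, 0.0162]
ee_rot: [0.849, 3.024, -0.001]
ft_force: [-0.1, -1.1, 0.3]
gripper_width: 0.0122
finger_force: 0.3
```

Emit:
{"op": "drive_tool", "data": {
  "targets": [
    [[0, 0, 0], [0, 0, 0]],
    [[0, 0, 0], [0, 0, 0]],
    [[0, 0, 0], [0, 0, 0]],
    [[0, 0, 0], [0, 0, 0]],
    [[0, 0, 0], [0, 0, 0]]
  ]
}}

```text
time: 2.65
tool_pos: [0.4612, -0.235, 0.0164]
ee_rot: [0.849, 3.024, -0.0]
ft_force: [-1.0, 0.1, 6.0]
gripper_width: 0.0109
finger_force: 78.3
```

```bash
python3 - <<'E'
from h import *
togo([.460,-.236,.016],-.541)
B=np.load('side0.npz');P=cloud('side',B['d'])[160:235,235:305].reshape(-1,3)*1000
yaw=.269
for i in range(5):
    n=np.array([np.cos(yaw),np.sin(yaw)]);v=np.array([-n[1],n[0]])
    A=P[(P[:,2]>62)&(P[:,2]<110)&(abs(P[:,:2]@n-621)<6)&(abs(P[:,:2]@v+96)<44)]
    k=np.polyfit(A[:,:2]@v,A[:,:2]@n,1);yaw-=np.arctan(k[0]) if 0 else 0
    r=A[:,:2]@n-np.polyval(k,A[:,:2]@v);
print(len(A),'yaw plate',yaw-np.arctan(k[0]),'d at -96',np.polyval(k,-96),r.std())
E
```

```text
t 2.65 shift mm [ 0.5 -1.5  0.4] turn [ 0.    0.06 -0.37] pos [ 0.4612 -0.235   0.0164] F [-1.   0.1  6. ] w 0.0109 ff 78.3
175 yaw plate 0.2668172534025117 d at -96 620.9267152634653 0.8438303318440452
```

Emit:
{"op": "drive_tool", "data": {
  "targets": [
    [[0, 0, -0.01], [0, 0, 0]],
    [[0, 0, -0.03], [0, 0, 0]],
    [[0, 0, -0.06], [0, 0, 0]],
    [[0, 0, -0.09], [0, 0, 0]],
    [[0, 0, -0.105], [0, 0, 0]]
  ]
}}

```text
time: 3.15
tool_pos: [0.4617, -0.2352, 0.1235]
ee_rot: [0.848, 3.021, -0.001]
ft_force: [0.5, 0.2, -1.9]
gripper_width: 0.0112
finger_force: 77.8
```

```bash
python3 - <<'E'
from h import *
togo([.530,.046,.120],.268)
E
```

```text
t 3.15 shift mm [ 88.1 275.7   3.2] turn [ -0.07   0.2  -46.73] pos [ 0.4617 -0.2352  0.1235] F [ 0.5  0.2 -1.9] w 0.0112 ff 77.8
```

Emit:
{"op": "drive_tool", "data": {
  "targets": [
    [[0.005, 0.015, 0], [0, 0, -3]],
    [[0.015, 0.045, 0], [0, 0, -8]],
    [[0.025, 0.08, 0], [0, 0, -14]],
    [[0.035, 0.115, 0], [0, 0, -20]],
    [[0.048, 0.15, 0], [0, 0, -26]]
  ]
}}

```text
time: 3.65
tool_pos: [0.4974, -0.0795, 0.1198]
ee_rot: [-0.138, -3.137, -0.001]
ft_force: [0.8, -0.4, -2.0]
gripper_width: 0.0109
finger_force: 77.9
```

```bash
python3 - <<'E'
from h import *
togo([.530,.046,.120],.268)
E
```

```text
t 3.65 shift mm [-21.5 127.9  -0.2] turn [  0.05  -0.11 -20.4 ] pos [ 0.4974 -0.0795  0.1198] F [ 0.8 -0.4 -2. ] w 0.0109 ff 77.9
```

Emit:
{"op": "drive_tool", "data": {
  "targets": [
    [[-0.004, 0.03, 0], [0, 0, -5]],
    [[-0.01, 0.065, 0], [0, 0, -10]],
    [[-0.017, 0.1, 0], [0, 0, -16]],
    [[-0.021, 0.12, 0], [0, 0, -20.5]],
    [[-0.021, 0.126, 0], [0, 0, -20.5]]
  ]
}}

```text
time: 4.15
tool_pos: [0.5301, 0.0444, 0.1197]
ee_rot: [0.42, -3.111, -0.001]
ft_force: [-0.7, 0.1, -1.4]
gripper_width: 0.0115
finger_force: 78.0
```

Emit:
{"op": "drive_tool", "data": {
  "targets": [
    [[0, 0, 0.012], [0, 0, 0]],
    [[0, 0, 0.03], [0, 0, 0]],
    [[0, 0, 0.042], [0, 0, 0]],
    [[0, 0, 0.048], [0, 0, 0]],
    [[0, 0, 0.048], [0, 0, 0]]
  ]
}}

```text
time: 4.65
tool_pos: [0.5296, 0.0411, 0.0716]
ee_rot: [0.412, -3.112, -0.0]
ft_force: [-0.1, 0.8, -0.9]
gripper_width: 0.0114
finger_force: 78.0
```

```bash
python3 - <<'E'
from h import *
p,d=optics.grab_frame('side');p2,d2=optics.grab_frame('top'); np.savez('m.npz',p=p,d=d,p2=p2,d2=d2)
togo([.530,.046,.0714],.268)
im=np.vstack([cv2.resize(p[155:245,230:350,::-1],(640,480),interpolation=cv2.INTER_CUBIC)])
cv2.imwrite('pics/s2.png',im)
P=cloud('side',d)[155:245,230:350].reshape(-1,3)*1000
n=np.array([np.cos(.268),np.sin(.268)]);v=np.array([-n[1],n[0]])
q=np.c_[P[:,:2]@n,P[:,:2]@v,P[:,2]]; c=p[155:245,230:350].reshape(-1,3).min(-1)
A=q[(q[:,0]>480)&(q[:,0]<600)&(q[:,2]>30)&(q[:,2]<120)&(c>100)]
print(len(A)); print(np.percentile(A,[1,50,99],axis=0).round(0)); print(np.histogram(A[:,0],bins=np.arange(480,600,4)))
B=A[(A[:,0]>545)]; k=np.polyfit(B[:,1],B[:,0],1); print('plate back: slope',k,'med',np.median(B,axis=0),B.min(0),B.max(0))
E
```

```text
t 4.75 shift mm [-0.4  4.7  1.5] turn [-0.01  0.02 -0.27] pos [0.5309 0.0413 0.0729] F [-1.  -0.1 -2. ] w 0.0109 ff 78.0
671
[[ 484. -405.   34.]
 [ 531.  -94.   74.]
 [ 559.  -55.  109.]]
(array([  9,  28,  34,  30,  28,  35,  24,  42,  29,  12,  14,  25,  28,
        37,  38,  37,  35,  38, 100,  48,   0,   0,   0,   0,   0,   0,
         0,   0,   0]), array([480, 484, 488, 492, 496, 500, 504, 508, 512, 516, 520, 524, 528,
       532, 536, 540, 544, 548, 552, 556, 560, 564, 568, 572, 576, 580,
       584, 588, 592, 596]))
plate back: slope [1.82921482e-02 5.54891348e+02] med [553.42825356 -82.42496192  81.7267481 ] [ 545.00784757 -404.04646237   31.01884721] [559.69920786 -53.06485163 109.58973572]
```

View pics/s2.png

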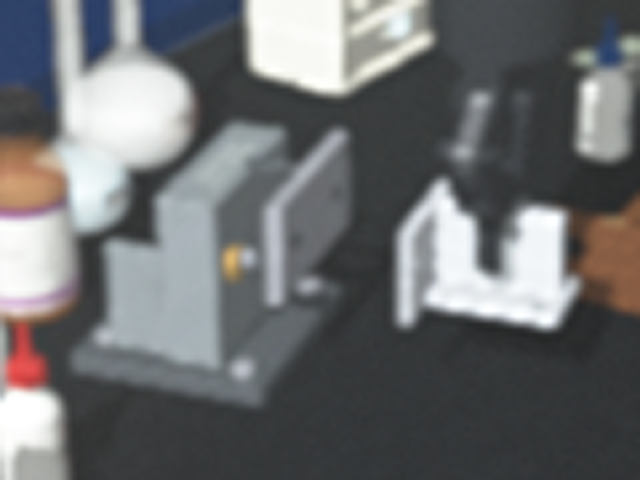

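The side view shows the bracket held level in front of the plate. The plate holes are at crop (295,240) and (337,190), the plate's front-left bottom corner at (284,303), and the bracket face's left bottom corner at (399,325). I compare the lateral and height alignment in this one view, so camera errors cancel.

```bash
python3 - <<'E'
from h import *
D=np.load('m.npz');p=D['p']
f=lambda q:(np.array(q,float)+.5)*120/640-.5+[230,155]
n=np.array([np.cos(.268),np.sin(.268)]);v=np.array([-n[1],n[0]])
def dl(W): return np.c_[W[:,:2]@n,W[:,:2]@v]*1000
g=cv2.resize(p[155:245,230:350].min(-1),(640,480),interpolation=cv2.INTER_CUBIC).astype(float)
H=[]
for cx,cy in((295,240),(337,190)):
    w=g[cy-14:cy+15,cx-10:cx+11]; m=np.clip(np.percentile(w,60)-w,0,None); yy,xx=np.mgrid[cy-14:cy+15,cx-10:cx+11]
    m[m<m.max()*.4]=0
    H.append([(m*xx).sum()/m.sum(),(m*yy).sum()/m.sum()])
print(H); print('holes z85',dl(onplane('side',f(H),.085)))
# cast onto the plate plane d=621 -> lateral and z
def onface(q,d0):
    K,dd,R,t=cam('side'); u=cv2.undistortPoints(f(q).reshape(-1,1,2),K,dd).reshape(-1,2); r=np.c_[u,np.ones(len(u))]@R; o=-R.T@t
    N=np.r_[n,0]; W=o+r*((d0-o@N)/(r@N))[:,None]; return np.c_[W[:,:2]@v,W[:,2]]*1000
print('holes on plane',onface(H,.621)); print('fix corner bottom/top',onface([(284,303),(283,210)],.621))
print('bracket face corners bottom, top',onface([(399,325),(398,230)],.561))
print('bracket sill front-bottom z57',dl(onplane('side',f([(399,325)]),.0565)),'fix',dl(onplane('side',f([(284,303)]),.057)))
s=status.state(); T=np.array(s['tool_pos']);print('tcp',T[:2]@n*1000,T[:2]@v*1000,T[2])
E
```

```text
[[np.float64(295.4172288531396), np.float64(240.53139595225738)], [np.float64(342.03627504060637), np.float64(192.0124526258798)]]
holes z85 [[ 622.65132996  -71.55912686]
 [ 619.99335211 -132.60661069]]
holes on plane [[ -67.5117937    87.2757939 ]
 [-135.24679188   83.60330375]]
fix corner bottom/top [[-50.3899201   59.51744762]
 [-51.84105876 112.28375915]]
bracket face corners bottom, top [[-57.58267847  54.09000973]
 [-55.51243258 109.64513705]]
bracket sill front-bottom z57 [[559.60273738 -53.58487759]] fix [[622.73789685 -54.57395637]]
tcp 522.8645990799864 -100.70585563705755 0.0729278878200392
```

Emit:
{"op": "drive_tool", "data": {
  "targets": [
    [[-0.01, 0, 0], [0, 0, 0]],
    [[-0.02, 0.001, 0], [0, 0, 0]],
    [[-0.032, 0.001, 0], [0, 0, 0]],
    [[-0.043, 0.001, 0], [0, 0, 0]],
    [[-0.048, 0.001, 0], [0, 0, 0]]
  ]
}}

```text
time: 5.25
tool_pos: [0.5786, 0.0558, 0.0729]
ee_rot: [-0.414, 3.113, -0.0]
ft_force: [-0.7, 0.4, -1.0]
gripper_width: 0.0113
finger_force: 78.0
```

```bash
python3 - <<'E'
from h import *
p,d=optics.grab_frame('side');p2,d2=optics.grab_frame('top'); np.savez('m2.npz',p=p,d=d,p2=p2,d2=d2)
togo([.530,.046,.0714],.268)
a=cv2.resize(p[165:225,255:315,::-1],(600,600),interpolation=cv2.INTER_CUBIC)
b=cv2.resize(p2[145:185,285:315,::-1],(200,267),interpolation=cv2.INTER_CUBIC); b=np.vstack([b,np.zeros((333,200,3),np.uint8)])
cv2.imwrite('pics/s3.png',np.hstack([a,b]))
s=status.state(); T=np.array(s['tool_pos']);n=np.array([np.cos(.268),np.sin(.268)]);v=np.array([-n[1],n[0]]);print('tcp',T[:2]@n*1000,T[:2]@v*1000,T[2])
E
```

```text
t 5.35 shift mm [48.5  3.2  1.2] turn [-0.    0.02 -0.2 ] pos [0.5776 0.0556 0.0726] F [-1.  -0.2 -1.5] w 0.011 ff 78.0
tcp 571.7265673071701 -99.38641739261847 0.07262846708759767
```

View pics/s3.png

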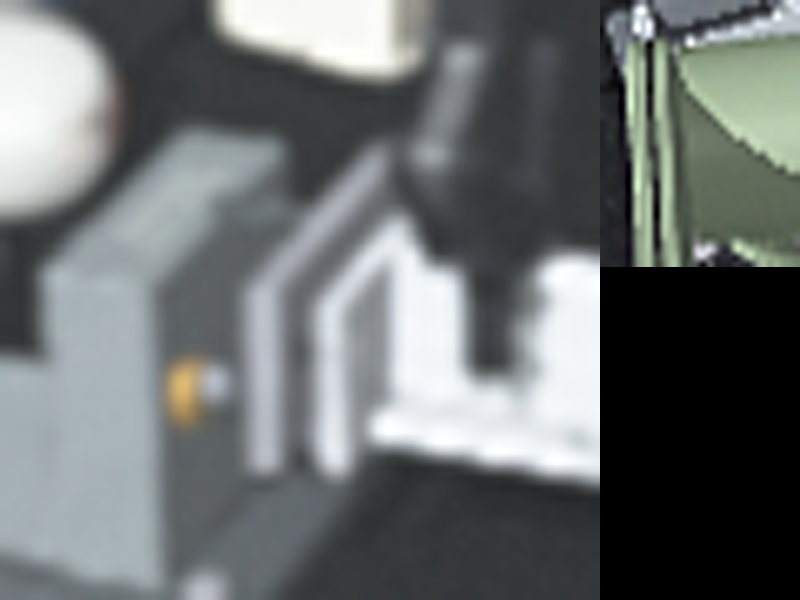

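The plate's front-left edge is at x≈283 and the bracket's face edge at x≈316, with the bottoms level at about y 473. I use these columns to solve for the lateral offset and the gap.

```bash
python3 - <<'E'
from h import *
n=np.array([np.cos(.268),np.sin(.268)]);v=np.array([-n[1],n[0]])
X=lambda d,l,z:np.r_[n*d+v*l,z]/1000
f=lambda q:((q-[255,165]+.5)*10-.5).round(1)
print('bracket face TL,BL, back BL',f(proj('side',[X(609.7,-54.4,108.2),X(609.7,-54.4,56.2),X(603.7,-54.4,56.2)])).tolist())
for L in(-96,-99,-102): print(L,'fix front TL,BL, back BL(x+6)',f(proj('side',[X(621,L+50,113),X(621,L+50,57),X(627,L+50,57)])).tolist())
print('d+1',f(proj('side',[X(622,-46,57)])))
D=np.load('m2.npz');g=D['p'][165:225,255:315].astype(int)
for r in(29,32,35,38,41,44): print(r,g[r,22:40].sum(-1).tolist())
E
```

```text
bracket face TL,BL, back BL [[324.1, 310.2], [327.0, 479.2], [347.5, 482.7]]
-96 fix front TL,BL, back BL(x+6) [[272.8, 301.1], [277.1, 484.0], [256.7, 480.4]]
-99 fix front TL,BL, back BL(x+6) [[277.0, 296.3], [281.2, 478.9], [260.8, 475.3]]
-102 fix front TL,BL, back BL(x+6) [[281.2, 291.6], [285.3, 473.9], [265.0, 470.3]]
d+1 [[273.7 483.4]]
29 [287, 318, 417, 536, 575, 509, 392, 326, 323, 381, 507, 620, 638, 565, 469, 421, 473, 639]
32 [288, 319, 429, 544, 583, 512, 389, 313, 352, 494, 639, 658, 533, 439, 428, 424, 479, 645]
35 [289, 311, 415, 530, 583, 517, 385, 286, 295, 448, 598, 629, 544, 470, 441, 429, 480, 644]
38 [474, 377, 408, 523, 584, 526, 393, 319, 343, 469, 620, 657, 554, 443, 413, 410, 480, 640]
41 [273, 286, 375, 499, 567, 510, 383, 314, 347, 477, 632, 679, 585, 461, 456, 581, 692, 717]
44 [288, 302, 380, 503, 568, 512, 373, 293, 323, 482, 658, 701, 609, 461, 395, 444, 499, 507]
```

Emit:
{"op": "drive_tool", "data": {
  "targets": [
    [[-0.002, 0.002, 0], [0, 0, 0]],
    [[-0.005, 0.002, 0], [0, 0, 0]],
    [[-0.008, 0.002, 0], [0, 0, 0]],
    [[-0.011, 0.002, 0], [0, 0, 0]],
    [[-0.012, 0.002, 0], [0, 0, 0]]
  ]
}}

```text
time: 5.85
tool_pos: [0.5882, 0.0604, 0.0729]
ee_rot: [-0.414, 3.114, -0.0]
ft_force: [-0.1, -0.2, -2.1]
gripper_width: 0.0111
finger_force: 78.0
```

Emit:
{"op": "drive_tool", "data": {
  "targets": [
    [[-0.001, 0, 0], [0, 0, 0]],
    [[-0.002, 0, 0], [0, 0, 0]],
    [[-0.003, 0, 0], [0, 0, 0]],
    [[-0.004, 0, 0], [0, 0, 0]],
    [[-0.004, 0, 0], [0, 0, 0]]
  ]
}}

```text
time: 6.35
tool_pos: [0.5911, 0.0612, 0.0727]
ee_rot: [0.414, -3.113, 0.0]
ft_force: [-2.5, -1.4, 0.5]
gripper_width: 0.0111
finger_force: 78.2
```

```bash
cat > chk.py <<'E'
from h import *
n=np.array([np.cos(.268),np.sin(.268)]);v=np.array([-n[1],n[0]])
def st():
    s=status.state();T=s['tool_pos'];F=s['ft_force'];M=s['wrist_torque'];print('t',s['time'],'tcp',(T[:2]@n*1000).round(1),(T[:2]@v*1000).round(1),T[2].round(4),'F n,l,z',(F[:2]@n).round(1),(F[:2]@v).round(1),F[2].round(1),'M',(M[:2]@n).round(2),(M[:2]@v).round(2),M[2].round(2))
E
python3 -c "
from chk import *
for i in range(4): st(); optics.grab_frame('side')
"
```

```text
t 6.35 tcp 586.2 -97.5 0.0727 F n,l,z -2.8 -0.6 0.5 M -0.01 0.42 0.09
t 6.4 tcp 586.2 -97.5 0.0727 F n,l,z -2.9 0.6 0.5 M -0.01 0.43 0.11
t 6.45 tcp 586.2 -97.5 0.0727 F n,l,z -3.5 -0.1 -0.6 M 0.02 0.4 0.12
t 6.5 tcp 586.3 -97.5 0.0727 F n,l,z -3.3 -1.2 -0.2 M 0.03 0.43 0.09
```

Emit:
{"op": "drive_tool", "data": {
  "targets": [
    [[-0.001, 0, 0], [0, 0, 0]],
    [[-0.002, 0, 0], [0, 0, 0]],
    [[-0.003, 0, 0], [0, 0, 0]],
    [[-0.004, 0, 0], [0, 0, 0]],
    [[-0.004, 0, 0], [0, 0, 0]]
  ]
}}

```text
time: 7.05
tool_pos: [0.5945, 0.0621, 0.0726]
ee_rot: [0.414, -3.112, 0.001]
ft_force: [-5.5, -2.0, 1.6]
gripper_width: 0.0107
finger_force: 78.4
```

```bash
python3 -c "
from chk import *
for i in range(3): st(); p,d=optics.grab_frame('side')
np.savez('m3.npz',p=p,d=d)
a=cv2.resize(p[165:225,255:315,::-1],(600,600),interpolation=cv2.INTER_CUBIC)
X=lambda d,l,z:np.r_[n*d+v*l,z]/1000
f=lambda q:((q-[255,165]+.5)*10-.5).round(1)
T=status.state()['tool_pos']; dd=T[:2]@n*1000+38; l=T[:2]@v*1000
print('bracket TL BL',f(proj('side',[X(dd,l+45,108.2),X(dd,l+45,56.2)])).tolist())
for L in(-94,-97,-100,-103): print(L,f(proj('side',[X(dd,L+50,113),X(dd,L+50,57)])).tolist(), 'win ctr holes',f(proj('side',[X(dd,L+30,85),X(dd,L-30,85)])).tolist())
print('windows', f(proj('side',[X(dd-6,l+30,85),X(dd-6,l-30,85)])).tolist())
g=p[165:225,255:315].astype(int)
for r in(29,32,35,38,41,44): print(r,g[r,18:38].sum(-1).tolist())
cv2.imwrite('pics/s4.png',a)
"
```

```text
t 7.05 tcp 589.7 -97.5 0.0726 F n,l,z -5.8 -0.4 1.6 M 0.01 0.85 0.25
t 7.1 tcp 589.7 -97.5 0.0726 F n,l,z -6.3 -1.4 1.4 M -0.05 0.83 0.2
t 7.15 tcp 589.7 -97.5 0.0726 F n,l,z -6.1 -1.2 1.9 M -0.12 0.88 0.25
bracket TL BL [[259.2, 302.9], [263.4, 471.6]]
-94 [[246.7, 300.4], [251.5, 483.3]] win ctr holes [[277.0, 360.6], [355.9, 268.9]]
-97 [[251.0, 295.6], [255.7, 478.3]] win ctr holes [[281.1, 355.8], [359.7, 264.6]]
-100 [[255.2, 290.9], [259.9, 473.3]] win ctr holes [[285.2, 351.0], [363.4, 260.2]]
-103 [[259.5, 286.2], [264.0, 468.3]] win ctr holes [[289.3, 346.3], [367.2, 255.9]]
windows [[302.2, 358.4], [379.9, 267.0]]
29 [290, 289, 291, 337, 456, 550, 545, 535, 621, 685, 644, 529, 444, 416, 478, 644, 726, 738, 736, 740]
32 [289, 286, 284, 340, 480, 572, 581, 622, 689, 674, 529, 432, 425, 419, 485, 663, 738, 743, 740, 740]
35 [318, 326, 302, 325, 429, 539, 583, 607, 661, 645, 519, 423, 423, 419, 483, 658, 733, 738, 734, 735]
38 [519, 438, 376, 408, 491, 562, 578, 581, 631, 648, 533, 428, 407, 412, 489, 665, 739, 741, 729, 727]
41 [379, 332, 288, 307, 410, 530, 585, 597, 645, 651, 544, 439, 471, 611, 705, 713, 716, 722, 721, 715]
44 [289, 287, 287, 306, 383, 505, 573, 582, 638, 683, 597, 430, 336, 364, 433, 472, 501, 520, 517, 530]
```

View pics/s4.png

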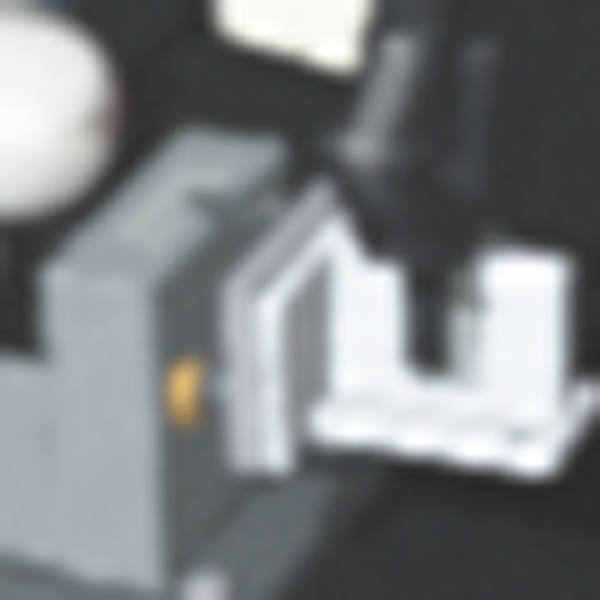

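The bracket strip (about x 260–285) sits against the plate strip (about x 225–255), with the bottoms level at y≈471. I extract sub-pixel row edges to fix the lateral offset.

```bash
python3 -c "
from chk import *
g=np.load('m3.npz')['p'].astype(int).sum(-1)
g0=np.load('m2.npz')['p'].astype(int).sum(-1)
print('contact'); 
for c in(278,279,280,281,282): print(c,'top',g[185:202,c].tolist(),'bot',g[205:217,c].tolist())
print('gap')
for c in(280,281,282,288,289): print(c,'top',g0[185:202,c].tolist(),'bot',g0[205:217,c].tolist())
"
```

```text
contact
278 top [336, 317, 298, 285, 285, 303, 366, 456, 524, 550, 566, 569, 572, 571, 555, 539, 532] bot [537, 530, 520, 511, 505, 492, 437, 339, 280, 270, 262, 277]
279 top [328, 333, 302, 286, 306, 369, 456, 517, 537, 545, 570, 581, 581, 583, 586, 583, 581] bot [585, 585, 582, 577, 573, 567, 502, 364, 273, 270, 283, 298]
280 top [338, 340, 305, 312, 376, 458, 514, 513, 491, 535, 607, 628, 622, 618, 612, 607, 597] bot [596, 597, 596, 584, 582, 582, 514, 358, 264, 281, 306, 315]
281 top [367, 348, 332, 383, 461, 517, 515, 485, 505, 621, 700, 702, 689, 683, 673, 661, 645] bot [645, 645, 644, 632, 638, 631, 548, 365, 256, 291, 312, 313]
282 top [369, 373, 396, 465, 512, 515, 496, 517, 600, 685, 705, 691, 674, 665, 662, 645, 634] bot [651, 651, 664, 671, 683, 686, 608, 406, 277, 297, 313, 315]
gap
280 top [330, 341, 311, 290, 286, 293, 322, 384, 464, 536, 544, 547, 544, 545, 537, 530, 529] bot [504, 499, 503, 503, 503, 501, 469, 349, 267, 287, 304, 314]
281 top [342, 340, 305, 284, 295, 332, 394, 466, 529, 575, 582, 582, 583, 582, 579, 583, 584] bot [568, 567, 565, 566, 568, 573, 529, 374, 265, 295, 315, 320]
282 top [341, 333, 298, 291, 337, 409, 477, 510, 514, 509, 512, 512, 512, 516, 516, 517, 529] bot [511, 510, 510, 512, 512, 511, 470, 342, 274, 304, 315, 314]
288 top [524, 526, 468, 392, 332, 317, 340, 418, 530, 620, 662, 662, 658, 660, 648, 629, 642] bot [670, 679, 686, 692, 701, 699, 632, 468, 333, 289, 274, 247]
289 top [519, 463, 386, 332, 321, 354, 439, 548, 627, 638, 590, 546, 533, 547, 552, 544, 551] bot [578, 585, 592, 599, 609, 607, 551, 421, 302, 262, 237, 212]
```

```bash
python3 -c "
from chk import *
X=lambda d,l,z:np.r_[n*d+v*l,z]/1000
for name,fd,l in(('m.npz',560.9,-100.7),('m2.npz',609.7,-99.4),('m3.npz',627.7,-97.5)):
    p=np.load(name)['p'].astype(int).sum(-1)
    E=proj('side',[X(fd-10,l+22,56.2),X(fd-72,l+22,56.2)]); 
    T=proj('side',[X(fd-45-3,l+6,108.2),X(fd-70,l+6,108.2)])
    def edge(E,sgn):
        out=[]
        for c in range(int(np.ceil(min(E[:,0])))+1,int(max(E[:,0]))):
            r0=np.interp(c,*E[np.argsort(E[:,0])].T)
            rows=np.arange(int(r0)-5,int(r0)+6); q=p[rows,c].astype(float)
            gr=np.abs(np.diff(q))*((np.diff(q)*sgn)>0); 
            out.append((c,((rows[:-1]+.5)*gr**2).sum()/(gr**2).sum()-r0))
        out=np.array(out); k=np.polyfit(out[:,0],out[:,1],1); return 'slope(deg) %.2f mean %.2f n %d'%(np.degrees(k[0]),np.median(out[:,1]),len(out))
    print(name,'foot',edge(E,-1), E.round(1).tolist(),'webtop',edge(T,1),T.round(1).tolist())
for i in range(1): st()
"
```

```text
m.npz foot slope(deg) -0.18 mean 0.32 n 20 [[310.4, 211.9], [332.0, 215.6]] webtop slope(deg) -15.42 mean -2.04 n 6 [[325.8, 194.7], [333.6, 196.0]]
m2.npz foot slope(deg) 0.06 mean -0.09 n 19 [[293.6, 209.2], [314.8, 212.9]] webtop slope(deg) -7.25 mean -2.77 n 6 [[308.6, 192.2], [316.2, 193.4]]
m3.npz foot slope(deg) -0.64 mean -0.03 n 19 [[287.3, 208.5], [308.4, 212.1]] webtop slope(deg) -8.53 mean -2.47 n 5 [[302.1, 191.5], [309.7, 192.7]]
t 7.2 tcp 589.7 -97.5 0.0726 F n,l,z -5.9 -0.9 0.2 M -0.07 0.86 0.18
```

Emit:
{"op": "drive_tool", "data": {
  "targets": [
    [[-0.001, 0, 0], [0, 0, 0]],
    [[-0.002, 0, 0], [0, 0, 0]],
    [[-0.003, 0, 0], [0, 0, 0]],
    [[-0.004, 0, 0], [0, 0, 0]],
    [[-0.004, 0, 0], [0, 0, 0]]
  ]
}}

```text
time: 7.7
tool_pos: [0.5971, 0.0629, 0.0723]
ee_rot: [0.414, -3.109, 0.001]
ft_force: [-8.7, -4.0, 1.4]
gripper_width: 0.0112
finger_force: 78.6
```

```bash
python3 -c "
from chk import *
for i in range(3): st(); p,d=optics.grab_frame('side')
p2,d2=optics.grab_frame('top')
a=cv2.resize(p[165:225,255:315,::-1],(600,600),interpolation=cv2.INTER_CUBIC)
cv2.imwrite('pics/s5.png',a)
X=lambda d,l,z:np.r_[n*d+v*l,z]/1000
print('pointer region top', proj('top',[X(645,-97,113),X(660,-97,113)]),'side',proj('side',[X(645,-97,113),X(660,-97,113)]))
"
```

```text
t 7.7 tcp 592.4 -97.4 0.0723 F n,l,z -9.5 -1.6 1.4 M 0.01 1.1 0.26
t 7.75 tcp 592.4 -97.4 0.0723 F n,l,z -9.6 -0.3 1.4 M -0.05 1.21 0.26
t 7.8 tcp 592.4 -97.4 0.0723 F n,l,z -9.1 -1.8 2.0 M -0.04 1.12 0.31
pointer region top [[306.83353038 160.45967284]
 [305.54642172 156.30290546]] side [[280.71278739 185.55985428]
 [275.72142201 184.76670921]]
```

View pics/s5.png

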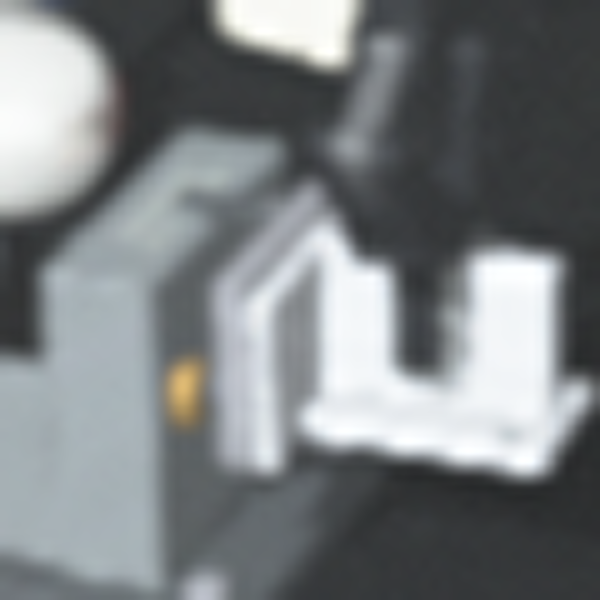

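The pointer is over the band: plate in about 9.4 mm, force about 9.4 N. The vertical moment says the pressure sits toward the left edge, so I make a small yaw and pitch trim to square it up.

Emit:
{"op": "drive_tool", "data": {
  "targets": [
    [[0, 0, 0], [0, -0.1, -0.2]],
    [[0, 0, 0], [0, -0.2, -0.4]],
    [[0, 0, 0], [0, -0.3, -0.6]],
    [[0, 0, 0], [0, -0.3, -0.6]],
    [[0, 0, 0], [0, -0.3, -0.6]]
  ]
}}

```text
time: 8.4
tool_pos: [0.5969, 0.0628, 0.0722]
ee_rot: [0.429, -3.112, -0.001]
ft_force: [-7.8, -3.6, 1.9]
gripper_width: 0.011
finger_force: 78.4
```

```bash
python3 -c "
from chk import *
for i in range(4): st(); optics.grab_frame('side')
togo([.597,.063,.0726],.268)
"
```

```text
t 8.4 tcp 592.2 -97.5 0.0722 F n,l,z -8.5 -1.4 1.9 M -0.15 1.24 -0.14
t 8.45 tcp 592.3 -97.5 0.0722 F n,l,z -8.7 -1.0 0.3 M -0.19 1.21 -0.16
t 8.5 tcp 592.3 -97.5 0.0722 F n,l,z -8.9 -1.1 1.0 M -0.15 1.26 -0.2
t 8.55 tcp 592.3 -97.5 0.0722 F n,l,z -8.6 -1.0 1.6 M -0.17 1.2 -0.13
t 8.6 shift mm [-0.1  0.2 -0.4] turn [ 0.03 -0.03  0.33] pos [0.5969 0.0628 0.0722] F [-7.9 -3.8  1.4] w 0.0111 ff 78.4
```

Emit:
{"op": "drive_tool", "data": {
  "targets": [
    [[-0.0003, 0, 0], [0, 0, 0.1]],
    [[-0.0007, 0, 0], [0, 0, 0.2]],
    [[-0.001, 0, 0], [0, 0, 0.2]],
    [[-0.001, 0, 0], [0, 0, 0.2]],
    [[-0.001, 0, 0], [0, 0, 0.2]]
  ]
}}

```text
time: 9.1
tool_pos: [0.5976, 0.063, 0.0722]
ee_rot: [0.424, -3.112, -0.001]
ft_force: [-8.8, -2.9, 2.0]
gripper_width: 0.0111
finger_force: 78.5
```

Emit:
{"op": "drive_tool", "data": {
  "targets": [
    [[0, 0, 0], [0, 0, 0]],
    [[0, 0, 0], [0, 0, 0]],
    [[0, 0, 0], [0, 0, 0]],
    [[0, 0, 0], [0, 0, 0]],
    [[0, 0, 0], [0, 0, 0]]
  ]
}}

```text
time: 9.6
tool_pos: [0.5976, 0.063, 0.0722]
ee_rot: [0.424, -3.112, -0.001]
ft_force: [-9.5, -2.7, 1.5]
gripper_width: 0.011
finger_force: 78.5
```

```bash
python3 -c "
from chk import *
for i in range(2): st(); p,d=optics.grab_frame('side')
cv2.imwrite('pics/s6.png',np.hstack([cv2.resize(p[165:225,255:335,::-1],(800,600),interpolation=cv2.INTER_CUBIC)]))
g=p.astype(int).sum(-1)
for c in(278,279,280,281): print(c,g[205:217,c].tolist())
"
```

```text
t 9.6 tcp 593.0 -97.5 0.0722 F n,l,z -9.8 -0.1 1.5 M -0.14 1.28 -0.06
t 9.65 tcp 593.0 -97.5 0.0722 F n,l,z -9.9 -0.9 1.7 M -0.21 1.23 0.01
278 [570, 574, 583, 584, 582, 559, 475, 350, 282, 267, 268, 278]
279 [579, 579, 599, 604, 610, 593, 502, 355, 273, 274, 283, 296]
280 [629, 628, 644, 652, 663, 640, 543, 365, 263, 288, 305, 316]
281 [640, 632, 639, 654, 667, 651, 561, 371, 262, 290, 314, 313]
```

View pics/s6.png

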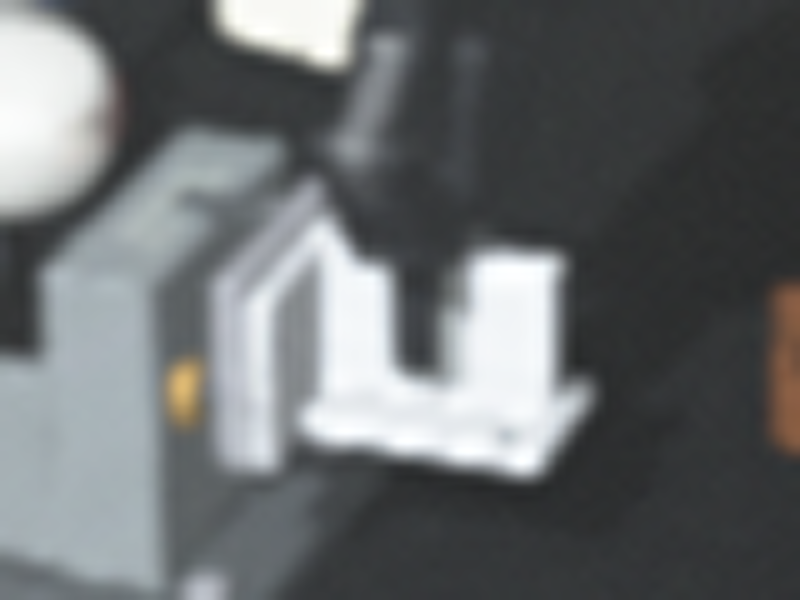

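The bracket sits flush on the plate, with parallel strips at x≈215–280, about 10 N and no twist moment. I hold it for a few seconds.

Emit:
{"op": "drive_tool", "data": {
  "targets": [
    [[0, 0, 0], [0, 0, 0]],
    [[0, 0, 0], [0, 0, 0]],
    [[0, 0, 0], [0, 0, 0]],
    [[0, 0, 0], [0, 0, 0]],
    [[0, 0, 0], [0, 0, 0]]
  ]
}}

```text
time: 10.2
tool_pos: [0.5976, 0.063, 0.0722]
ee_rot: [0.424, -3.112, -0.001]
ft_force: [-9.3, -3.8, 1.0]
gripper_width: 0.0111
finger_force: 78.5
```

Emit:
{"op": "drive_tool", "data": {
  "targets": [
    [[0, 0, 0], [0, 0, 0]],
    [[0, 0, 0], [0, 0, 0]],
    [[0, 0, 0], [0, 0, 0]],
    [[0, 0, 0], [0, 0, 0]],
    [[0, 0, 0], [0, 0, 0]]
  ]
}}

```text
time: 10.7
tool_pos: [0.5977, 0.063, 0.0722]
ee_rot: [0.424, -3.112, -0.001]
ft_force: [-8.4, -3.3, 1.7]
gripper_width: 0.0111
finger_force: 78.5
```

Emit:
{"op": "drive_tool", "data": {
  "targets": [
    [[0, 0, 0], [0, 0, 0]],
    [[0, 0, 0], [0, 0, 0]],
    [[0, 0, 0], [0, 0, 0]],
    [[0, 0, 0], [0, 0, 0]],
    [[0, 0, 0], [0, 0, 0]]
  ]
}}

```text
time: 11.2
tool_pos: [0.5976, 0.063, 0.0722]
ee_rot: [0.424, -3.112, -0.001]
ft_force: [-10.0, -3.3, 2.2]
gripper_width: 0.0111
finger_force: 78.5
```

Emit:
{"op": "drive_tool", "data": {
  "targets": [
    [[0, 0, 0], [0, 0, 0]],
    [[0, 0, 0], [0, 0, 0]],
    [[0, 0, 0], [0, 0, 0]],
    [[0, 0, 0], [0, 0, 0]],
    [[0, 0, 0], [0, 0, 0]]
  ]
}}

```text
time: 11.7
tool_pos: [0.5976, 0.063, 0.0722]
ee_rot: [0.424, -3.112, -0.001]
ft_force: [-9.4, -3.3, 1.1]
gripper_width: 0.011
finger_force: 78.5
```

Emit:
{"op": "drive_tool", "data": {
  "targets": [
    [[0, 0, 0], [0, 0, 0]],
    [[0, 0, 0], [0, 0, 0]],
    [[0, 0, 0], [0, 0, 0]],
    [[0, 0, 0], [0, 0, 0]],
    [[0, 0, 0], [0, 0, 0]]
  ]
}}

```text
time: 12.2
tool_pos: [0.5976, 0.063, 0.0722]
ee_rot: [0.424, -3.112, -0.001]
ft_force: [-9.3, -3.5, 2.0]
gripper_width: 0.0111
finger_force: 78.5
```

Emit:
{"op": "drive_tool", "data": {
  "targets": [
    [[0, 0, 0], [0, 0, 0]],
    [[0, 0, 0], [0, 0, 0]],
    [[0, 0, 0], [0, 0, 0]],
    [[0, 0, 0], [0, 0, 0]],
    [[0, 0, 0], [0, 0, 0]]
  ]
}}

```text
time: 12.7
tool_pos: [0.5976, 0.063, 0.0722]
ee_rot: [0.424, -3.112, -0.001]
ft_force: [-8.7, -4.4, 2.0]
gripper_width: 0.0111
finger_force: 78.5
```

Emit:
{"op": "drive_tool", "data": {
  "targets": [
    [[0, 0, 0], [0, 0, 0]],
    [[0, 0, 0], [0, 0, 0]],
    [[0, 0, 0], [0, 0, 0]],
    [[0, 0, 0], [0, 0, 0]],
    [[0, 0, 0], [0, 0, 0]]
  ]
}}

```text
time: 13.2
tool_pos: [0.5976, 0.063, 0.0722]
ee_rot: [0.424, -3.112, -0.001]
ft_force: [-8.5, -3.4, 2.3]
gripper_width: 0.0111
finger_force: 78.5
```

```bash
python3 -c "
from chk import *
st()
from rig import workorder
print(workorder.sign_off())
"
```

```text
t 13.2 tcp 593.0 -97.5 0.0722 F n,l,z -9.1 -1.0 2.3 M -0.09 1.3 -0.05
the job is handed in; nothing more can be done
None
```

I handed the job in with the long bracket gripped and pressed flat on the plate at 9–10 N, held over 3 s; pointer position (mid-band) is inferred from force and travel, and hole-to-window alignment from edge measurements (about ±2 mm sideways, 4.5 mm allowed), as neither could be seen directly.

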